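# Trial layout of a power supply

### The job

Make the trial layout of the power supply on the brown card sheet: lay the converter module (black brick, aluminium plate on top) midway between the green controller board and the black capacitor, lengthwise along the sheet's long side, and set the heat sink squarely on top of it, fins up. Lay the terminal strip on the sheet in front of the heat sink (on the robot's side), parallel to the sheet's long side and centred on the heat sink, with 40 mm clear between them; stand the relay upright on the sheet straight behind the capacitor, again with 40 mm clear between them. Leave the ring choke and the knob where they are.

Things in the scene. Friction and masses are not known exactly. Their poses are not given: they have to be found in the camera images.
- sheet: dark brown card sheet, 210 x 300 mm, top 3 mm above the worktop, fixed; origin at the centre of its underside. Its y axis runs along its long side, its x axis along its short side and away from the robot: +x is 'behind', -x is 'in front'. It may be turned up to 12 degrees
- controller: small green circuit board with blue and white components (the controller), 45 mm (x) x 62 mm (y) x 12 mm, fixed on the sheet near its left or right end; origin at the centre of its underside, axes parallel to the sheet's
- can: black lying can capacitor, 36 mm diameter (x and height), 59 mm long (y), fixed on the sheet near the end opposite to the controller; origin at the centre of its underside, axes parallel to the sheet's. Its centre is 220 mm from the controller's, straight along the sheet's long side
- converter_mid (a point): power converter module: loose flat black brick whose top has a bright bare aluminium plate framed by a 7 mm black border with a small brass screw in each corner, 42 mm (x) x 60 mm (y) x 14 mm high; point at its centre, 7 mm up; z up
- heat_sink_mid (a point): loose pale metal heat sink with upright fins that run along y, 42 mm (x) x 60 mm (y) x 26 mm high, flat base below; point at its centre, 13 mm up; z up
- strip_mid (a point): loose white screw terminal strip with a row of brass screws on top, 16 mm (x) x 90 mm (y) x 14 mm high; point at its centre, 7 mm up; z up
- relay_mid (a point): loose relay, upright orange-brown block on a black foot, 21 mm (x) x 28 mm (y) x 39 mm high; point at its centre, 19.5 mm up; z up
- toroid_mid (a point): loose green ring choke wound with copper wire, 48 mm across, 16 mm high, not needed here and to be left alone; point at its centre, 8 mm up
- knob_mid (a point): loose black instrument knob, 35 mm across, 18 mm high, not needed here and to be left alone; point at its centre, 9 mm up
Things that resemble listed ones, but are neither listed nor needed, are in the scene too. What is shaped like the controller but turquoise is not meant. There is more than one size of the part that bears heat_sink_mid; the job needs the larger.

How it is judged:
By the outcome, as a careful person would: the job done as asked, in the order asked, and still so for the second after the job is handed in, with the robot touching nothing.
It also fails if it takes over 99 s, if anything falls off the work surface, if the arm or the gripper's body presses on something with over 40 N, if the wrist force passes 120 N, or if a joint passes its speed limit or range.

### The arm

A 6-joint arm with a two-finger parallel gripper is mounted at the origin on a cart in front of the work surface, level with it; the furniture and walls round the work are solid. World frame = base frame: x ahead of the robot, y to its left, z up, the work surface at z = 0. Lengths are in mm, angles in rad, forces in N, time in s.
With the tool pointing down it reaches from about 350 to 975 mm from the base axis. Payload 7.1 kg.
Tool frame: the origin (TCP) lies at the very end of the fingers, on their centre line; the grasp point (between the pads) lies ctrl.hold_point_z behind it (ctrl.hold_point_z is the distance from the TCP to the grasp point, in mm); z points along the fingers, y is the line along which they close (so a half turn about z gives the same grasp; the last joint's range is limited). The gripper opens to 88 mm and grips with 3 to 60 N. Pads are 20 mm wide; open, the fingers measure 115 mm over their backs; the gripper's body (75 mm by 178 mm) begins 61 mm behind the grasp point.
Start: joints at [1.157, 0.423, 1.63, -0, 1.089, -0.019], TCP at [240.357, 576.917, 222.675] pointing down, gripper open.
Joint ranges: [-3, 3], [-0.9, 2.11], [0.09, 2.58], [-1.31, 4.45], [0.11, 2.69], [-2.54, 2.54]. Speed limits (rad/s): [2.39, 2.39, 3.01, 3.14, 3.14, 3.14].

### API

Orientations are given as a rotation vector (axis times angle).
In Python, from workcell import ctrl gives the robot as it stands. The module is installed in compiled form; this text tells all that it offers.
- The arm moves only by the shell command python3 -m creep 'ROWS'. ROWS is JSON, a list of rows, each an object with "translation": the shift along the tool's x, y, z in mm, a list of three; "angular": the turn, a rotation vector about the tool's x, y, z in rad, a list of three; "jaw": the opening, from 0 (shut) to 1 (fully open). A call has exactly 8 rows; each row is the pose to reach, as a shift and turn from the pose commanded when the call began, along the tool's axes at that moment; what a row does not reach only later rows make up. A row lasts 1/8 s, in which the tool goes at most 62.5 mm and 10.7 degrees, less where a joint would pass 70% of its speed; a pose out of reach is approached as far as the arm can. A call with a gripper value outside its range is refused whole. The fingers move at their own pace and stop on an object; the grip force is fixed at half the most. Time passes only in rows, so rows that repeat a pose let the fingers close, or fill a call up. It gives the time, the measured TCP pose, the force, the opening and the grip force at its end, in the units of the state.
- ctrl.get_obs(): the state, without advancing time (a new reading comes with each control period).
- ctrl.get_image(name): name is "scene" or "top" or "wrist"; returns the picture (480x640x3 uint8, red, green, blue); there is no depth.
- ctrl.camera_info(name): a dict with "camera_matrix" (3x3 intrinsics, pixels), "world_from_camera" (4x4, takes a point from camera to world coordinates). Camera axes: x right, y up, looking along -z (the intrinsics and any distortion apply to the point x, -y, -z); pixel columns grow to the right and rows downward; lengths in mm; the calibration is good to about 2 mm. The wrist camera is an equidistant fisheye: a pixel r from the principal point sees the ray r / f radians off the axis. A picture is of the moment at which its call begins: read the wrist's pose just before it. camera_info takes no time and is no camera call; for the wrist camera it gives the pose at the moment of the call.
- ctrl.close_job(): hands the job in; it is judged then, once.
Trained networks look in the newest picture that a camera, given by its name, has taken for a name from the list of things; names that differ only in an ending like _2 or _b are one class to them, and where a whole thing is asked for, a point or a joint stands for the part that bears it (a point fixed in the world has none). Each returns a list of dicts, best first, with "score" (0 to 1); they miss things now and then, are a little off and sometimes report something else, mostly with a low value. They report only what shows in the picture. A call takes as long as a camera call. They do not tell look-alikes from the thing itself.
- ctrl.look_for(camera, label): "rect" ([left, top, right, bottom] in pixels, round what is visible of it).
The state is a dict: "t": time; "qpos": joint angles; "qvel": joint speeds; "joint_torque": joint torques, N m; "ee_pos": TCP position; "orientation": TCP orientation; "ft_force": force on the tool from outside, world axes, zero at the start; "moment": the same for the moment, N m; "width": finger opening in mm; "grasp_force": force on a finger pad.
Only numpy, scipy, OpenCV 4.12 (cv2) and the standard library are available. Lean on these libraries where they do the work, as an engineer would, in place of code of your own. Each camera call takes 0.05 s, during which the arm holds its last target. There are 200 camera calls.

## Working session

There is one attempt and no reset: what is moved stays moved. The work goes in short steps, Python scripts to look and compute and a shell command to move; the robot and the scene stay as the last step left them, time stands still between calls to the robot, and variables do not carry over. Pictures are saved under pics/ and viewed, at most 14 in all, crops included, and the job is handed in when it is done.

```bash
mkdir -p pics
python3 - <<'E'
from workcell import ctrl
import cv2,numpy as np
print(ctrl.get_obs()); print(ctrl.hold_point_z)
for n in ["scene","top","wrist"]:
    im=ctrl.get_image(n); cv2.imwrite(f"pics/{n}0.png",im[:,:,::-1])
    i=ctrl.camera_info(n); print(n,{k:np.round(v,3).tolist() if not isinstance(v,str) else v for k,v in i.items()})
    if n!="wrist":
        for l in ["sheet","controller","can","converter_mid","heat_sink_mid","strip_mid","relay_mid","toroid_mid","knob_mid"]:
            print(n,l,[(np.round(d["rect"]).tolist(),round(d["score"],2)) for d in ctrl.look_for(n,l)])
E
```

```text
{'t': 0.0, 'qpos': array([ 1.15700617e+00,  4.23838484e-01,  1.63070826e+00, -2.59309911e-05,
        1.08859007e+00, -1.89983245e-02]), 'qvel': array([ 0.00129289,  0.00017801, -0.00072395, -0.0003501 , -0.00212191,
        0.00142199]), 'joint_torque': array([-1.12520720e-03, -5.44618535e+01, -2.73666215e+01,  6.43422687e-02,
        2.27850740e-02, -1.10058850e-04]), 'ee_pos': array([240.13867155, 576.41078529, 221.8959939 ]), 'orientation': array([-6.16038757e-01, -3.08028454e+00,  2.37651562e-03]), 'ft_force': array([-0.03703263,  0.36797853, -0.23091044]), 'moment': array([-0.04772638, -0.02290897,  0.01698325]), 'grasp_force': 0.0, 'width': 87.66350138889852}
18.700000000000003
scene {'camera_matrix': [[467.183, 0.0, 325.336], [0.0, 467.183, 237.232], [0.0, 0.0, 1.0]], 'world_from_camera': [[-0.697, 0.41, -0.588, -82.972], [-0.716, -0.382, 0.584, 527.265], [0.014, 0.828, 0.56, 628.821], [0.0, 0.0, 0.0, 1.0]]}
scene sheet [([252.0, 215.0, 409.0, 301.0], 0.91)]
scene controller [([457.0, 214.0, 487.0, 231.0], 0.77), ([355.0, 229.0, 384.0, 249.0], 0.58)]
scene can [([276.0, 251.0
[... 794 characters left out ...]
0, 330.0], 0.88), ([336.0, 253.0, 367.0, 270.0], 0.7)]
top can [([243.0, 233.0, 269.0, 257.0], 0.6)]
top converter_mid [([409.0, 233.0, 439.0, 257.0], 0.78)]
top heat_sink_mid [([162.0, 233.0, 194.0, 256.0], 0.83), ([124.0, 260.0, 141.0, 279.0], 0.83)]
top strip_mid [([149.0, 285.0, 193.0, 306.0], 0.51)]
top relay_mid [([165.0, 187.0, 183.0, 197.0], 0.62)]
top toroid_mid [([409.0, 287.0, 428.0, 308.0], 0.6)]
top knob_mid [([476.0, 236.0, 490.0, 252.0], 0.55)]
wrist {'camera_matrix': [[371.648, 0.0, 322.884], [0.0, 371.648, 236.567], [0.0, 0.0, 1.0]], 'world_from_camera': [[0.384, -0.882, -0.274, 165.508], [0.924, 0.367, 0.113, 608.078], [0.001, -0.296, 0.955, 384.424], [0.0, 0.0, 0.0, 1.0]]}
```

Run:
```python
import cv2
a=cv2.imread("pics/top0.png")[160:360,90:510]
cv2.imwrite("pics/top0c.png",cv2.resize(a,(800,381),interpolation=cv2.INTER_CUBIC))
a=cv2.imread("pics/scene0.png")[180:390,150:510]
cv2.imwrite("pics/scene0c.png",cv2.resize(a,(800,467),interpolation=cv2.INTER_CUBIC))
```

```text
(no output)
```

View pics/top0c.png

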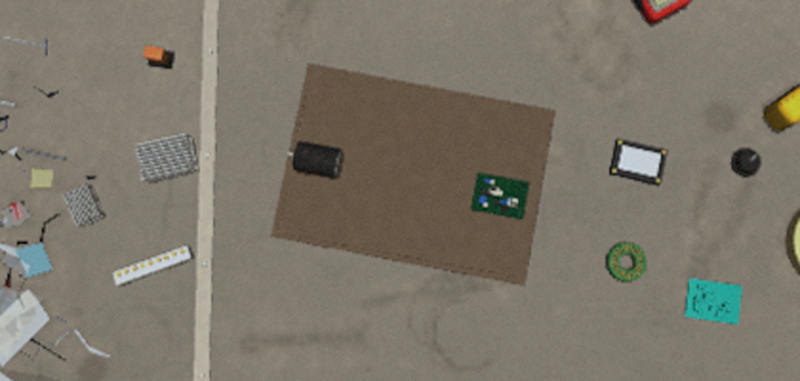

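View pics/scene0c.png

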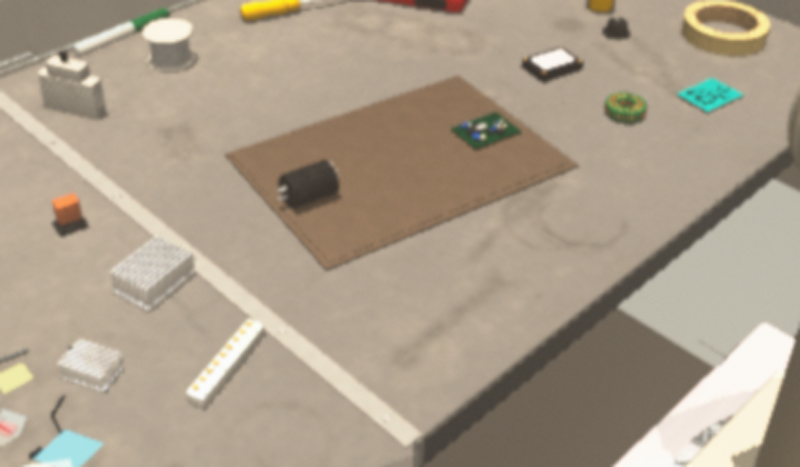

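The top view shows the sheet with the can at crop (317,160) and the controller at (500,196). The converter is at (638,162), the large heat sink at (167,157) and the small one at (84,205). The strip is at (151,266) and the relay, standing upright, at (158,55). The turquoise board at (714,301) is a decoy.

```bash
cat > h.py <<'E'
from workcell import ctrl
import numpy as np, cv2
from scipy.spatial.transform import Rotation as R
from scipy.optimize import least_squares
def ray(info,px,wrist=False):
    K=np.array(info["camera_matrix"]);T=np.array(info["world_from_camera"])
    x=(px[0]-K[0,2])/K[0,0];y=(px[1]-K[1,2])/K[1,1]
    if wrist:
        r=np.hypot(x,y); s=np.sin(r)/max(r,1e-9); d=np.array([x*s,-y*s,-np.cos(r)])
    else: d=np.array([x,-y,-1.]); d/=np.linalg.norm(d)
    return T[:3,3],T[:3,:3]@d
def onz(info,px,z,wrist=False):
    o,d=ray(info,px,wrist); return o+d*(z-o[2])/d[2]
def tri(rays):
    A=sum(np.eye(3)-np.outer(d,d) for o,d in rays); b=sum((np.eye(3)-np.outer(d,d))@o for o,d in rays)
    return np.linalg.solve(A,b)
def proj(info,P,wrist=False):
    K=np.array(info["camera_matrix"]);T=np.array(info["world_from_camera"])
    p=T[:3,:3].T@(np.array(P)-T[:3,3]); v=np.array([p[0],-p[1]]);
    if wrist:
        n=np.hypot(*v); v=v/max(n,1e-9)*np.arctan2(n,-p[2])
    else: v=v/-p[2]
    return v[0]*K[0,0]+K[0,2],v[1]*K[1,1]+K[1,2]
def tool():
    s=ctrl.get_obs(); return s,np.array(s["ee_pos"]),R.from_rotvec(s["orientation"]).as_matrix()
def togo(P,ydir):
    """shift in tool axes and rotvec about tool z to put TCP at P, tool y along +-ydir(deg, world)"""
    s,p,M=tool(); t=M.T@(np.array(P)-p)
    best=None
    ang=np.degrees(np.arctan2(M[1,1],M[0,1]))
    for k in (0,180):
        d=(ydir+k-ang+180)%360-180
        print("shift",t.round(1),"turn about tool z",round(-np.radians(d),3),"q6",s["qpos"][5].round(2),"q1",s["qpos"][0].round(2))
E
python3 - <<'E'
from h import *
it=ctrl.camera_info("top"); isc=ctrl.camera_info("scene")
c=lambda u,v:(90+u*.525,160+v*.525)
s=lambda u,v:(150+u*.45,180+v*.45)
for n,pt,ps,z in [("conv",(638,162),(552,63),14),("hs",(167,157),(152,271),20),("strip",(151,266),(226,362),14),("relay",(156,53),(68,209),30),("can",(317,160),(309,184),20),("ctl",(500,196),(487,130),8),("hs_small",(84,205),(91,364),15)]:
    r1=ray(it,c(*pt));r2=ray(isc,s(*ps)); print(n,tri([r1,r2]).round(1),"topz",onz(it,c(*pt),z).round(1))
P=[onz(it,c(*p),3)[:2] for p in [(310,65),(555,110),(525,286),(272,237)]]
print(np.round(P,1)); 
print([np.hypot(*(P[i]-P[(i+1)%4])).round(1) for i in range(4)],"center",np.mean(P,0).round(1))
y=(P[0]-P[1])+(P[3]-P[2]); print("long dir deg",np.degrees(np.arctan2(y[1],y[0])))
togo([430,-260,120],80)
E
```

```text
conv [ 537.2 -357.5    5.7] topz [ 536.2 -355.4   14. ]
hs [545.2 193.5  11.9] topz [543.9 190.7  20. ]
strip [419.1 208.8   7.3] topz [419.2 206.7  14. ]
relay [666.1 206.8  18.8] topz [664.2 204.2  30. ]
can [539.6  18.   19.6] topz [539.6  18.   20. ]
ctl [ 497.4 -194.7    5.2] topz [ 497.7 -194.     8. ]
hs_small [489.8 288.1   8.4] topz [489.4 285.6  15. ]
[[ 656.    29.9]
 [ 600.3 -261.4]
 [ 393.4 -221.9]
 [ 451.8   71.5]]
[np.float64(296.6), np.float64(210.6), np.float64(299.1), np.float64(208.4)] center [525.4 -95.4]
long dir deg 78.95836816568476
shift [-497.  -699.6  102.7] turn about tool z -0.22 q6 -0.02 q1 1.16
shift [-497.  -699.6  102.7] turn about tool z 2.921 q6 -0.02 q1 1.16
```

Run:
```python
from h import *
togo([520,-60,230],-11)
togo([530,-357,130],-12)
```

```text
shift [-503.1 -480.3   -7.3] turn about tool z 1.368 q6 -0.02 q1 1.16
shift [-503.1 -480.3   -7.3] turn about tool z -1.774 q6 -0.02 q1 1.16
shift [-626.6 -750.7   92.7] turn about tool z 1.385 q6 -0.02 q1 1.16
shift [-626.6 -750.7   92.7] turn about tool z -1.756 q6 -0.02 q1 1.16
```

```bash
python3 -m creep '[{"translation":[-45,-43,0],"angular":[0,0,0.17],"jaw":1},{"translation":[-90,-86,0],"angular":[0,0,0.34],"jaw":1},{"translation":[-135,-129,0],"angular":[0,0,0.51],"jaw":1},{"translation":[-180,-172,0],"angular":[0,0,0.68],"jaw":1},{"translation":[-225,-215,0],"angular":[0,0,0.85],"jaw":1},{"translation":[-270,-258,0],"angular":[0,0,1.02],"jaw":1},{"translation":[-315,-301,0],"angular":[0,0,1.19],"jaw":1},{"translation":[-360,-344,0],"angular":[0,0,1.37],"jaw":1}]'; python3 -c "
from h import *
togo([520,-60,230],-11)"
```

```text
t: 2.05
ee_pos: [441.1, 119.1, 223.1]
orientation: [2.431, 1.989, 0.002]
ft_force: [0.5, 0.3, 0.2]
width: 87.6
grasp_force: 0.0
shift [-159.9  112.9   -6.9] turn about tool z -0.008 q6 0.44 q1 0.24
shift [-159.9  112.9   -6.9] turn about tool z 3.134 q6 0.44 q1 0.24
```

```bash
python3 -m creep '[{"translation":[-50,35,0],"angular":[0,0,0],"jaw":1},{"translation":[-100,70,0],"angular":[0,0,0],"jaw":1},{"translation":[-150,105,0],"angular":[0,0,0],"jaw":1},{"translation":[-160,113,0],"angular":[0,0,0],"jaw":1},{"translation":[-160,113,0],"angular":[0,0,0],"jaw":1},{"translation":[-160,113,0],"angular":[0,0,0],"jaw":1},{"translation":[-160,113,0],"angular":[0,0,0],"jaw":1},{"translation":[-160,113,0],"angular":[0,0,0],"jaw":1}]'; python3 -c "
from h import *
i=ctrl.camera_info('wrist');np.save('w1.npy',i)
cv2.imwrite('pics/w1.png',ctrl.get_image('wrist')[:,:,::-1])
togo([540,-300,160],-11)"
```

```text
t: 3.05
ee_pos: [520.2, -56.9, 222.8]
orientation: [2.425, 1.998, 0.0]
ft_force: [-0.1, 0.2, 0.6]
width: 87.4
grasp_force: 0.0
shift [-234.6   65.9   62.8] turn about tool z -0.001 q6 0.06 q1 -0.13
shift [-234.6   65.9   62.8] turn about tool z 3.141 q6 0.06 q1 -0.13
```

View pics/w1.png

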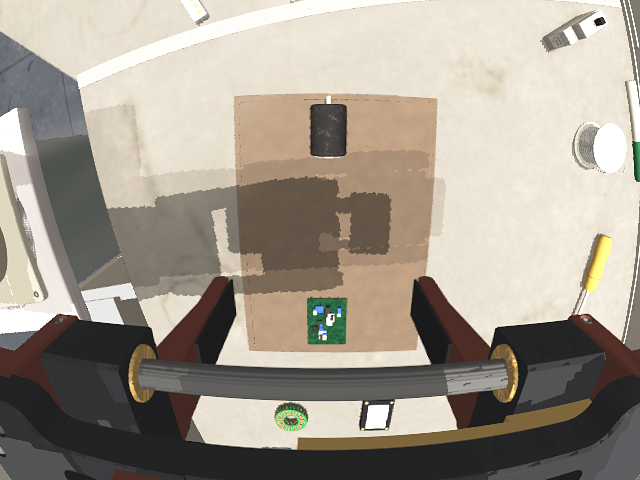

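Wrist view: the can spans (310–347, 103–158) and the controller board (307–347, 297–345). The sheet corners are (235,95), (437,98), (417,352) and (249,350). The converter is at (377,415).

Run:
```python
from h import *
i=np.load('w1.npy',allow_pickle=True).item(); f=lambda p,z:onz(i,p,z,True)
P=np.array([f(p,3)[:2] for p in [(235,95),(437,98),(417,352),(249,350)]])
print(P.round(1),[np.hypot(*(P[k]-P[(k+1)%4])).round(1) for k in range(4)],P.mean(0).round(1))
y=(P[0]-P[3])+(P[1]-P[2]);print(np.degrees(np.arctan2(y[1],y[0])))
B=np.array([f(p,5)[:2] for p in [(307,298),(346,298),(347,343),(308,345)]]);print("ctl",B.round(1),B.mean(0).round(1))
# can by model fit on box silhouette: lateral edges, ends
u=np.array([np.cos(np.radians(79.)),np.sin(np.radians(79.))]);v=np.array([u[1],-u[0]])
for z in (21,39): 
  a=[f(p,z)[:2] for p in [(310,131),(347,131),(328,104),(328,158)]]
  print("can",z,np.round(a,1),(a[0]+a[1])[:]/2,(a[2]+a[3])/2)
c=[onz(i,(377,415),14,True)];print("conv",c)
# colour refine board
im=cv2.imread('pics/w1.png').astype(int);m=((im[:,:,1]>im[:,:,2]+25)&(im[:,:,1]>im[:,:,0]+10)).astype(np.uint8);m[:280]=0;m[360:]=0;m[:,:290]=0;m[:,360:]=0
pts=np.argwhere(m)[:,::-1].astype(np.float32);print(len(pts),cv2.boxPoints(cv2.minAreaRect(pts)))
W=np.array([f(p,5)[:2] for p in pts],np.float32);print(cv2.minAreaRect(W))
m=(im.max(2)<85);m[:98]=0;m[165:]=0;m[:,:300]=0;m[:,360:]=0
W=np.array([f(p,21)[:2] for p in np.argwhere(m)[:,::-1]],np.float32);print("can21",cv2.minAreaRect(W))
```

```text
[[ 454.5   73.2]
 [ 658.8   32.4]
 [ 601.7 -265.3]
 [ 395.3 -220.6]] [np.float64(208.3), np.float64(303.1), np.float64(211.2), np.float64(299.7)] [527.6 -95.1]
78.88395459084313
ctl [[ 482.4 -160.5]
 [ 526.  -169. ]
 [ 517.1 -230.1]
 [ 470.2 -223.9]] [ 498.9 -195.9]
can 21 [[523.1  19.8]
 [558.2  13.1]
 [545.1  42.4]
 [535.1  -9.6]] [540.63657139  16.45562519] [540.13638687  16.43547497]
can 39 [[523.7  20. ]
 [557.1  13.6]
 [544.7  41.5]
 [535.2  -7.9]] [540.41448175  16.77519508] [539.93906205  16.75604253]
conv [array([ 538.57021322, -353.05760814,   14.        ])]
1259 [[307. 299.]
 [346. 299.]
 [346. 343.]
 [307. 343.]]
((498.2423400878906, -195.65533447265625), (60.56314468383789, 44.81013107299805), 79.25402069091797)
can21 ((540.2918090820312, 17.463577270507812), (51.12972640991211, 34.704734802246094), 78.83145904541016)
```

```bash
python3 -m creep '[{"translation":[-60,15,0],"angular":[0,0,0],"jaw":1},{"translation":[-120,30,5],"angular":[0,0,0],"jaw":1},{"translation":[-180,45,20],"angular":[0,0,0],"jaw":1},{"translation":[-235,60,40],"angular":[0,0,0],"jaw":1},{"translation":[-270,70,70],"angular":[0,0,0],"jaw":1},{"translation":[-285,75,100],"angular":[0,0,0],"jaw":1},{"translation":[-285,75,100],"angular":[0,0,0],"jaw":1},{"translation":[-285,75,100],"angular":[0,0,0],"jaw":1}]'; python3 -c "
from h import *
i=ctrl.camera_info('wrist');np.save('w2.npy',i)
cv2.imwrite('pics/w2.png',ctrl.get_image('wrist')[:,:,::-1])
print(ctrl.look_for('wrist','converter_mid'))
togo([538,-355,20],-11)"
```

```text
t: 4.1
ee_pos: [539.4, -351.4, 123.5]
orientation: [2.425, 1.996, 0.0]
ft_force: [0.5, -0.1, 0.0]
width: 87.8
grasp_force: 0.0
[{'rect': [290.1, 194.9, 348.4, 277.6], 'score': 0.85}]
shift [ -3.8  -1.4 104.3] turn about tool z -0.001 q6 -0.4 q1 -0.6
shift [ -3.8  -1.4 104.3] turn about tool z 3.141 q6 -0.4 q1 -0.6
```

View pics/w2.png

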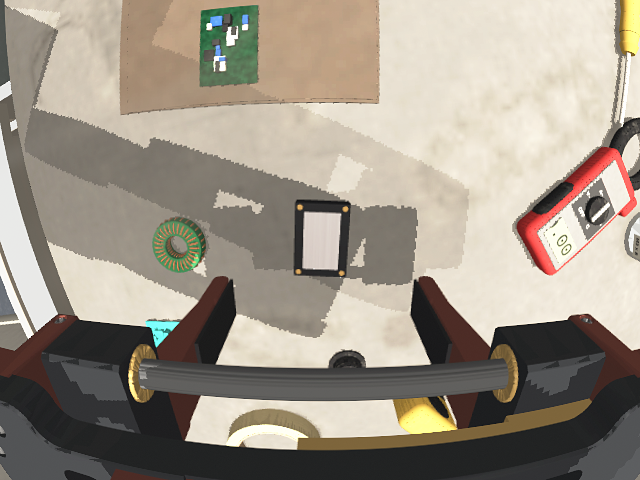

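The converter's corners are at (296,201), (350,202), (345,276) and (295,275), with the ring choke at (180,245) well clear of the fingers.

Run:
```python
from h import *
i=np.load('w2.npy',allow_pickle=True).item()
im=cv2.imread('pics/w2.png').astype(int)
for z in (14,):
  P=np.array([onz(i,p,z,True)[:2] for p in [(296,201),(350,202),(345,276),(295,275)]],np.float32)
  print(z,P.round(1),cv2.minAreaRect(P),P.mean(0)); e1=P[0]+P[1]-P[2]-P[3];e2=P[1]+P[2]-P[0]-P[3];print(np.degrees(np.arctan2(e1[1],e1[0])),np.degrees(np.arctan2(e2[1],e2[0])),np.hypot(*e1)/2,np.hypot(*e2)/2)
  S=np.array([onz(i,p,z,True)[:2] for p in [(300,207),(347,209),(341,273),(298,271)]],np.float32);print("screws",S.mean(0))
print("ctl",np.mean([onz(i,p,5,True) for p in [(201,10),(257,6),(257,82),(201,86)]],0))
for n,p in [("toroid",(180,245)),("knob",(348,358))]: print(n,onz(i,p,10,True).round())
# height from w1/w2
j=np.load('w1.npy',allow_pickle=True).item()
print(tri([ray(i,(321,239),True),ray(j,(377,415),True)]))
```

```text
14 [[ 525.3 -322.7]
 [ 564.6 -331.2]
 [ 550.6 -389.3]
 [ 511.8 -380.9]] ((538.2274169921875, -356.0155334472656), (60.33247375488281, 40.267032623291016), 76.9748764038086) [ 538.0798  -356.00882]
76.69593 -12.186755 59.748234 39.980484
screws [ 537.89355 -356.97104]
ctl [ 497.92302495 -194.30536016    5.        ]
toroid [ 423. -340.   10.]
knob [ 540. -472.   10.]
[ 538.11666145 -356.31834602   10.87900853]
```

```bash
python3 -c "
from h import *
togo([538,-356.3,2.5],-13)"; python3 -m creep '[{"translation":[-5,-1,40],"angular":[0,0,0.035],"jaw":1},{"translation":[-5,-1,80],"angular":[0,0,0.035],"jaw":1},{"translation":[-5,-1,105],"angular":[0,0,0.035],"jaw":1},{"translation":[-5,-1,120],"angular":[0,0,0.035],"jaw":1},{"translation":[-5,-1,120.5],"angular":[0,0,0.035],"jaw":1},{"translation":[-5,-1,120.5],"angular":[0,0,0.035],"jaw":0.3},{"translation":[-5,-1,120.5],"angular":[0,0,0.035],"jaw":0.3},{"translation":[-5,-1,120.5],"angular":[0,0,0.035],"jaw":0.3}]'
```

```text
shift [ -5.1  -1.2 121.8] turn about tool z 0.034 q6 -0.4 q1 -0.6
shift [ -5.1  -1.2 121.8] turn about tool z -3.108 q6 -0.4 q1 -0.6
t: 5.2
ee_pos: [537.5, -357.0, 3.0]
orientation: [2.46, 1.952, 0.001]
ft_force: [0.1, 0.2, 0.7]
width: 61.4
grasp_force: 0.0
```

```bash
python3 -m creep '[{"translation":[0,0,0],"angular":[0,0,0],"jaw":0.3},{"translation":[0,0,0],"angular":[0,0,0],"jaw":0.3},{"translation":[0,0,0],"angular":[0,0,0],"jaw":0.3},{"translation":[0,0,0],"angular":[0,0,0],"jaw":0.3},{"translation":[0,0,0],"angular":[0,0,0],"jaw":0.3},{"translation":[0,0,-20],"angular":[0,0,0],"jaw":0.3},{"translation":[0,0,-50],"angular":[0,0,0],"jaw":0.3},{"translation":[0,0,-60],"angular":[0,0,0],"jaw":0.3}]';  python3 -c "
from h import *
togo([519.4,-87.7,6],-11)"
```

```text
t: 6.2
ee_pos: [538.3, -357.5, 64.8]
orientation: [2.458, 1.951, 0.002]
ft_force: [-1.0, 0.7, -1.9]
width: 41.8
grasp_force: 30.0
shift [258.5 -79.8  58.2] turn about tool z -0.037 q6 -0.38 q1 -0.6
shift [258.5 -79.8  58.2] turn about tool z 3.105 q6 -0.38 q1 -0.6
```

```bash
python3 -m creep '[{"translation":[55,-17,0],"angular":[0,0,0],"jaw":0.3},{"translation":[110,-34,0],"angular":[0,0,-0.037],"jaw":0.3},{"translation":[165,-51,0],"angular":[0,0,-0.037],"jaw":0.3},{"translation":[215,-66,0],"angular":[0,0,-0.037],"jaw":0.3},{"translation":[245,-76,10],"angular":[0,0,-0.037],"jaw":0.3},{"translation":[258.5,-80,25],"angular":[0,0,-0.037],"jaw":0.3},{"translation":[258.5,-80,30],"angular":[0,0,-0.037],"jaw":0.3},{"translation":[258.5,-80,30],"angular":[0,0,-0.037],"jaw":0.3}]'; python3 -c "
from h import *
i=ctrl.camera_info('wrist');np.save('w3.npy',i)
cv2.imwrite('pics/w3.png',ctrl.get_image('wrist')[:,:,::-1])
togo([519.4,-87.7,6],-11)"
```

```text
t: 7.2
ee_pos: [517.9, -87.7, 31.6]
orientation: [-2.425, -1.997, 0.001]
ft_force: [-0.4, -0.7, -0.8]
width: 41.7
grasp_force: 30.0
shift [ 0.5  1.3 25.9] turn about tool z -0.001 q6 0.0 q1 -0.19
shift [ 0.5  1.3 25.9] turn about tool z 3.14 q6 0.0 q1 -0.19
```

View pics/w3.png

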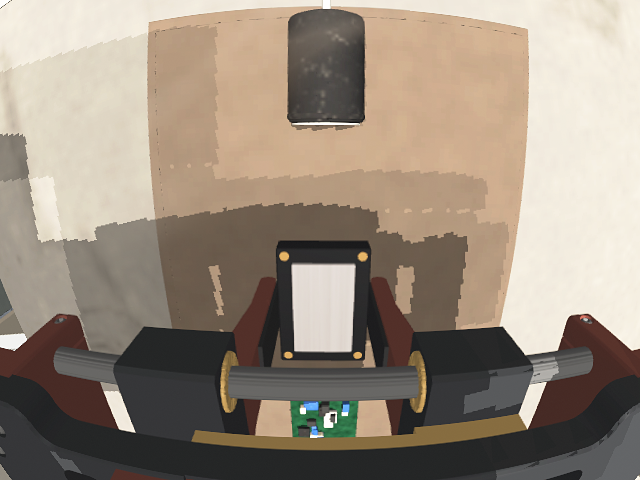

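The brick is held between the pads; its screws are at (284,256), (362,256), (357,355) and (289,355). The can spans columns 288–365.

Run:
```python
from h import *
i=np.load('w3.npy',allow_pickle=True).item();f=lambda p,z:onz(i,p,z,True)[:2]
S=np.array([f(p,42.6) for p in [(284,256),(362,256),(357,355),(289,355)]]);print(S.round(1),S.mean(0))
e=S[0]+S[1]-S[2]-S[3];print(np.degrees(np.arctan2(e[1],e[0])),np.hypot(*e)/2)
u=np.array([.1908,.9816]);v=np.array([.9816,-.1908])
for n,p,z in [("canL",(288,60),21),("canR",(365,60),21),("can near",(327,123),21),("canfar",(327,9),35),("ctlL",(291,420),5),("ctlR",(357,420),5),("board near",(325,401),5)]:
  q=f(p,z);print(n,"u",q@u,"v",q@v)
T=np.array([519.4,-87.7]);print("target",T@u,T@v,"brick",S.mean(0)@u,S.mean(0)@v, "ctl", np.array([498.4,-195.7])@u,"can",np.array([540.4,20.2])@u,np.array([540.4,20.2])@v)
```

```text
[[ 506.8  -59. ]
 [ 540.   -65.5]
 [ 529.9 -116.5]
 [ 497.1 -110.2]] [518.4825627  -87.80975312]
79.02440898961108 52.037299877973126
canL u 124.91939630271106 v 509.7424698891021
canR u 125.0375578763765 v 544.7793911784381
can near u 95.16070773080399 v 527.4925952844471
canfar u 145.32595766491957 v 527.3321356756971
ctlL u -97.6024216799378 v 503.48705731118906
ctlR u -97.64185000242688 v 549.4080832023983
board near u -78.53901887437145 v 527.0683614401189
target 13.015199999999993 526.5762 brick 12.732419298975586 525.6965844453987 ctl -97.0044 can 122.93664 526.60248
```

```bash
python3 -m creep '[{"translation":[0.5,1.3,12],"angular":[0,0,0],"jaw":0.3},{"translation":[0.5,1.3,22],"angular":[0,0,0],"jaw":0.3},{"translation":[0.5,1.3,25.3],"angular":[0,0,0],"jaw":0.3},{"translation":[0.5,1.3,25.3],"angular":[0,0,0],"jaw":0.3},{"translation":[0.5,1.3,25.3],"angular":[0,0,0],"jaw":0.7},{"translation":[0.5,1.3,25.3],"angular":[0,0,0],"jaw":0.7},{"translation":[0.5,1.3,25.3],"angular":[0,0,0],"jaw":0.8},{"translation":[0.5,1.3,10],"angular":[0,0,0],"jaw":0.8}]'; python3 -c "
from h import *
togo([544,186,130],-11)"
```

```text
t: 8.25
ee_pos: [518.5, -86.4, 22.0]
orientation: [-2.423, -1.997, 0.002]
ft_force: [0.1, -0.3, -0.7]
width: 70.7
grasp_force: 0.0
shift [ 272.2  -27.1 -107.9] turn about tool z 0.0 q6 0.0 q1 -0.19
shift [ 272.2  -27.1 -107.9] turn about tool z -3.142 q6 0.0 q1 -0.19
```

```bash
python3 -m creep '[{"translation":[0,0,-45],"angular":[0,0,0],"jaw":1},{"translation":[30,-3,-95],"angular":[0,0,0],"jaw":1},{"translation":[85,-8,-108],"angular":[0,0,-0.1],"jaw":1},{"translation":[140,-14,-108],"angular":[0,0,-0.2],"jaw":1},{"translation":[195,-20,-108],"angular":[0,0,-0.3],"jaw":1},{"translation":[250,-25,-108],"angular":[0,0,-0.4],"jaw":1},{"translation":[272,-27,-108],"angular":[0,0,-0.4],"jaw":1},{"translation":[272,-27,-108],"angular":[0,0,-0.4],"jaw":1}]'; python3 -c "
from h import *
i=ctrl.camera_info('wrist');np.save('w4.npy',i)
cv2.imwrite('pics/w4.png',ctrl.get_image('wrist')[:,:,::-1])
print(ctrl.look_for('wrist','heat_sink_mid'))"
```

```text
t: 9.25
ee_pos: [544.6, 186.4, 130.7]
orientation: [1.977, 2.441, 0.001]
ft_force: [-0.8, 0.1, 0.3]
width: 87.8
grasp_force: 0.0
[{'rect': [295.5, 182.0, 351.4, 266.8], 'score': 0.94}, {'rect': [246.7, 62.1, 309.6, 111.8], 'score': 0.78}]
```

View pics/w4.png

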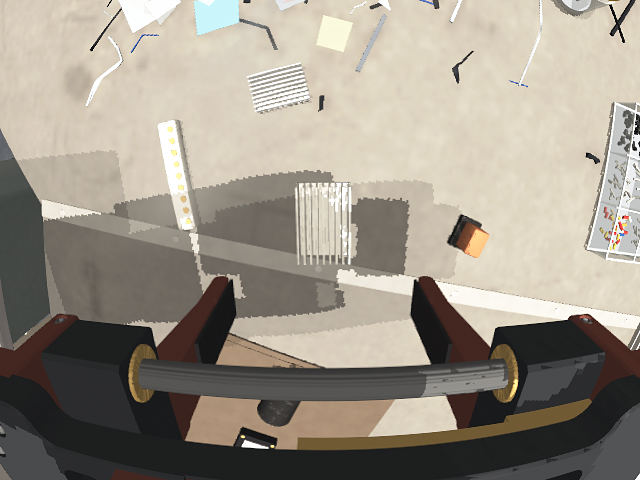

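The large heat sink is at (297–351, 182–264) with its fins along the tool axis. The strip's corners are (158,122), (175,120), (196,229) and (180,231), and the relay is at (468,237).

Run:
```python
from h import *
i=np.load('w4.npy',allow_pickle=True).item();f=lambda p,z:onz(i,p,z,True)[:2]
def rect(n,pp,z):
  P=np.array([f(p,z) for p in pp]);e=P[0]+P[1]-P[2]-P[3];g=P[1]+P[2]-P[0]-P[3]
  print(n,P.mean(0).round(1),"long",np.degrees(np.arctan2(e[1],e[0])).round(1),np.hypot(*e)/2,"short",np.degrees(np.arctan2(g[1],g[0])).round(1),np.hypot(*g)/2)
  return P.mean(0)
c=rect("hs",[(297,183),(351,182),(350,264),(297,264)],26)
rect("strip",[(158,122),(175,120),(196,229),(180,231)],14)
print("relay",f((468,237),25))
it=ctrl.camera_info("top")
print("hs 3d",tri([ray(i,(324,223),True),ray(it,(90+167*.525,160+157*.525))]))
togo([*c,8],12.5)
```

```text
hs [544.2 194.8] long 101.7 63.11703785623058 short 12.5 39.98006936651882
strip [422.3 206.7] long 109.8 89.7584722292731 short 15.9 14.734436826313505
relay [658.46623453 208.84628936]
hs 3d [544.84417953 192.73018015  13.61791023]
shift [ 10.2   2.1 122.3] turn about tool z -0.011 q6 0.1 q1 0.31
shift [ 10.2   2.1 122.3] turn about tool z 3.13 q6 0.1 q1 0.31
```

```bash
python3 -m creep '[{"translation":[4,2,40],"angular":[0,0,0],"jaw":1},{"translation":[8.5,2,80],"angular":[0,0,0],"jaw":1},{"translation":[8.5,2,110],"angular":[0,0,0],"jaw":1},{"translation":[8.5,2,124.5],"angular":[0,0,0],"jaw":1},{"translation":[8.5,2,124.5],"angular":[0,0,0],"jaw":0.3},{"translation":[8.5,2,124.5],"angular":[0,0,0],"jaw":0.3},{"translation":[8.5,2,124.5],"angular":[0,0,0],"jaw":0.3},{"translation":[8.5,2,124.5],"angular":[0,0,0],"jaw":0.3}]'
```

```text
t: 10.35
ee_pos: [545.3, 194.6, 6.5]
orientation: [1.978, 2.44, 0.002]
ft_force: [-0.2, -0.1, 0.3]
width: 51.3
grasp_force: 0.0
```

```bash
python3 -m creep '[{"translation":[0,0,0],"angular":[0,0,0],"jaw":0.3},{"translation":[0,0,0],"angular":[0,0,0],"jaw":0.3},{"translation":[0,0,0],"angular":[0,0,0],"jaw":0.3},{"translation":[0,0,-20],"angular":[0,0,0],"jaw":0.3},{"translation":[0,0,-60],"angular":[0,0,0],"jaw":0.3},{"translation":[0,0,-80],"angular":[0,0,0],"jaw":0.3},{"translation":[0,0,-80],"angular":[0,0,0],"jaw":0.3},{"translation":[0,0,-80],"angular":[0,0,0],"jaw":0.3}]';  python3 -c "
from h import *
togo([519.4,-87.7,75],-11)"
```

```text
t: 11.35
ee_pos: [544.4, 194.2, 85.4]
orientation: [-1.979, -2.44, 0.001]
ft_force: [0.7, -0.5, -1.3]
width: 40.7
grasp_force: 30.0
shift [-270.6  -82.7   10.5] turn about tool z 0.4 q6 0.11 q1 0.32
shift [-270.6  -82.7   10.5] turn about tool z -2.742 q6 0.11 q1 0.32
```

```bash
python3 -m creep '[{"translation":[-55,-18,0],"angular":[0,0,0.07],"jaw":0.3},{"translation":[-110,-37,0],"angular":[0,0,0.14],"jaw":0.3},{"translation":[-165,-55,0],"angular":[0,0,0.21],"jaw":0.3},{"translation":[-220,-74,0],"angular":[0,0,0.28],"jaw":0.3},{"translation":[-275,-92,0],"angular":[0,0,0.35],"jaw":0.3},{"translation":[-330,-111,0],"angular":[0,0,0.4],"jaw":0.3},{"translation":[-363,-122,0],"angular":[0,0,0.4],"jaw":0.3},{"translation":[-363,-122,0],"angular":[0,0,0.4],"jaw":0.3}]'; python3 -c "
from h import *
i=ctrl.camera_info('wrist');np.save('w5.npy',i)
cv2.imwrite('pics/w5.png',ctrl.get_image('wrist')[:,:,::-1])
togo([519.4,-87.7,75],-11)"
```

```text
t: 12.35
ee_pos: [499.5, -187.9, 84.6]
orientation: [-2.427, -1.993, 0.001]
ft_force: [1.1, 0.7, -1.1]
width: 40.9
grasp_force: 30.0
shift [100.8   0.5   9.7] turn about tool z -0.002 q6 -0.19 q1 -0.38
shift [100.8   0.5   9.7] turn about tool z 3.139 q6 -0.19 q1 -0.38
```

View pics/w5.png

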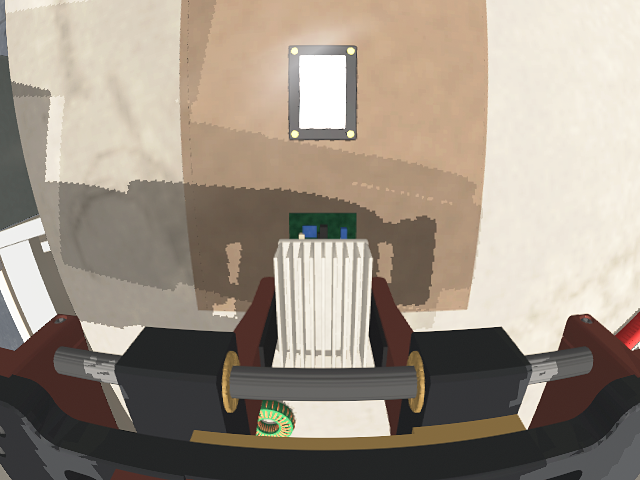

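Run:
```python
import cv2
a=cv2.imread("pics/w5.png")[225:375,250:400]
cv2.imwrite("pics/w5c.png",cv2.resize(a,(600,600),interpolation=cv2.INTER_CUBIC))
```

```text
(no output)
```

View pics/w5c.png

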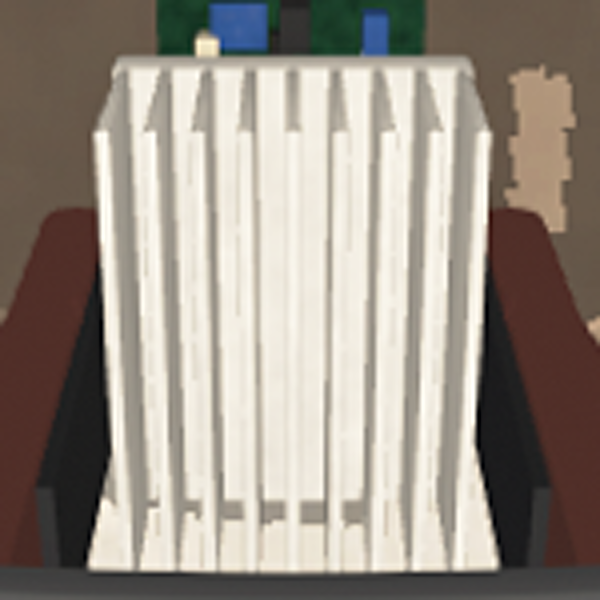

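The heat sink is held level. Its front fin tops are at about (274,257.5) and (373,257.5), and its base front edge runs (278,239.5)–(368,239.5). The converter's screws are at (295,50), (350,50), (350,134) and (295,133).

Run:
```python
from h import *
i=np.load('w5.npy',allow_pickle=True).item();f=lambda p,z:onz(i,p,z,True)[:2]
u=np.array([.1908,.9816]);v=np.array([.9816,-.1908]);uv=lambda q:np.array([q@u,q@v]).round(1)
S=np.array([f(p,17) for p in [(295,50),(350,50),(350,134),(295,133)]]);e=S[0]+S[1]-S[2]-S[3]
print("conv",S.mean(0),uv(S.mean(0)),np.degrees(np.arctan2(e[1],e[0])),np.hypot(*e)/2)
for z,pp in ((104,[(274.2,257.5),(373,257.5)]),(78,[(278.3,239.5),(368,239.5)])):
  Q=[f(p,z) for p in pp]; print(z,[uv(q) for q in Q],uv(sum(Q)/2)-[30,0])
s,p,M=tool();print("tcp uv",uv(p[:2]))
```

```text
conv [519.56440824 -87.31934947] [ 13.4 526.7] 78.85138897126002 52.27591715922412
104 [array([-60.7, 506.8]), array([-60.8, 547.4])] [-90.7 527.1]
78 [array([-61.2, 505.5]), array([-61.3, 548.3])] [-91.2 526.9]
tcp uv [-87.8 525.9]
```

```bash
python3 -m creep '[{"translation":[50,0,0],"angular":[0,0,0],"jaw":0.3},{"translation":[95,0,0],"angular":[0,0,0],"jaw":0.3},{"translation":[104.2,-0.2,15],"angular":[0,0,0],"jaw":0.3},{"translation":[104.2,-0.2,40],"angular":[0,0,0],"jaw":0.3},{"translation":[104.2,-0.2,52],"angular":[0,0,0],"jaw":0.3},{"translation":[104.2,-0.2,56],"angular":[0,0,0],"jaw":0.3},{"translation":[104.2,-0.2,56],"angular":[0,0,0],"jaw":0.3},{"translation":[104.2,-0.2,56],"angular":[0,0,0],"jaw":0.3}]'; python3 -c "
from h import *
s,p,M=tool();u=np.array([.1908,.9816]);v=np.array([.9816,-.1908]);print(p[:2]@u,p[:2]@v,p)"
```

```text
t: 13.4
ee_pos: [520.5, -84.0, 30.2]
orientation: [2.424, 1.997, 0.001]
ft_force: [0.2, -0.8, -0.6]
width: 41.1
grasp_force: 30.0
16.83422084410958 526.9930197610391 [520.53788409 -84.03056993  30.21692224]
```

```bash
python3 -m creep '[{"translation":[0,0,3],"angular":[0,0,0],"jaw":0.3},{"translation":[0,0,5],"angular":[0,0,0],"jaw":0.3},{"translation":[0,0,5],"angular":[0,0,0],"jaw":0.3},{"translation":[0,0,5],"angular":[0,0,0],"jaw":0.6},{"translation":[0,0,5],"angular":[0,0,0],"jaw":0.7},{"translation":[0,0,5],"angular":[0,0,0],"jaw":0.75},{"translation":[0,0,-20],"angular":[0,0,0],"jaw":0.75},{"translation":[-30,0,-60],"angular":[0,0,0],"jaw":0.75}]'; python3 -m creep '[{"translation":[-50,0,-25],"angular":[0,0,0],"jaw":0.75},{"translation":[-70,0,-25],"angular":[0,0,0],"jaw":0.75},{"translation":[-70,0,-25],"angular":[0,0,0],"jaw":0.75},{"translation":[-70,0,-25],"angular":[0,0,0],"jaw":0.75},{"translation":[-70,0,-25],"angular":[0,0,0],"jaw":0.75},{"translation":[-70,0,-25],"angular":[0,0,0],"jaw":0.75},{"translation":[-70,0,-25],"angular":[0,0,0],"jaw":0.75},{"translation":[-70,0,-25],"angular":[0,0,0],"jaw":0.75}]'; python3 -c "
from h import *
i=ctrl.camera_info('wrist');np.save('w6.npy',i)
cv2.imwrite('pics/w6.png',ctrl.get_image('wrist')[:,:,::-1])
a=cv2.imread('pics/w6.png')[0:220,180:480];cv2.imwrite('pics/w6c.png',cv2.resize(a,(800,587),interpolation=cv2.INTER_CUBIC))
togo([422,206,130],19)"
```

```text
t: 14.4
ee_pos: [513.6, -112.2, 89.4]
orientation: [-2.42, -2.0, 0.002]
ft_force: [0.7, -0.7, -0.1]
width: 65.8
grasp_force: 0.0
t: 15.4
ee_pos: [501.1, -181.7, 114.7]
orientation: [-2.424, -1.999, 0.0]
ft_force: [0.0, 0.1, 0.1]
width: 65.8
grasp_force: 0.0
shift [ 365.6 -151.5  -15.3] turn about tool z -0.523 q6 -0.18 q1 -0.37
shift [ 365.6 -151.5  -15.3] turn about tool z 2.618 q6 -0.18 q1 -0.37
```

View pics/w6c.png

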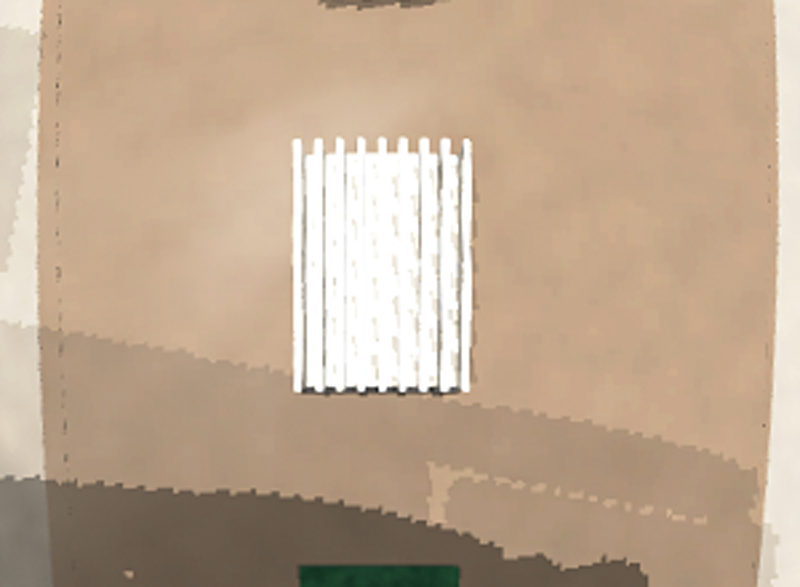

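The heat sink sits on the converter. In the crop its fin-top corners are about (293,138), (472,138), (468,391) and (295,391), with a thin dark converter edge showing at row 393.

Run:
```python
from h import *
i=np.load('w6.npy',allow_pickle=True).item();f=lambda p,z:onz(i,(180+p[0]*.375,p[1]*.375),z,True)[:2]
u=np.array([.1908,.9816]);v=np.array([.9816,-.1908]);uv=lambda q:np.array([q@u,q@v]).round(1)
S=np.array([f(p,43) for p in [(293,138),(472,138),(468,391),(295,391)]]);e=S[0]+S[1]-S[2]-S[3]
print("hs",uv(S.mean(0)),[uv(s) for s in S],np.degrees(np.arctan2(e[1],e[0])),np.hypot(*e)/2)
print("dark edge at z17:",uv(f((380,394),17)),"at z5",uv(f((380,394),5)),"board edge",uv(f((380,566),5)))
```

```text
hs [ 15.6 527.2] [array([ 45.7, 506.6]), array([ 45.8, 548. ]), array([-14.6, 547.4]), array([-14.6, 506.9])] 78.86085134935506 60.37725057602091
dark edge at z17: [-17.  526.8] at z5 [-17.8 526.8] board edge [-66.  526.9]
```

```bash
python3 -m creep '[{"translation":[50,0,0],"angular":[0,0,0],"jaw":0.75},{"translation":[90,0,20],"angular":[0,0,0],"jaw":0.75},{"translation":[100,0,60],"angular":[0,0,0],"jaw":0.75},{"translation":[100,0,85],"angular":[0,0,0],"jaw":0.75},{"translation":[100,0,90],"angular":[0,0,0],"jaw":0.75},{"translation":[100,0,90],"angular":[0,0,0],"jaw":0.3},{"translation":[100,0,90],"angular":[0,0,0],"jaw":0.3},{"translation":[100,0,90],"angular":[0,0,0],"jaw":0.3}]'; python3 -m creep '[{"translation":[0,0,0],"angular":[0,0,0],"jaw":0.3},{"translation":[0,0,-5],"angular":[0,0,0],"jaw":0.3},{"translation":[-2.3,0,-5],"angular":[0,0,0],"jaw":0.3},{"translation":[-2.3,0,-5],"angular":[0,0,0],"jaw":0.3},{"translation":[-2.3,0,0],"angular":[0,0,0],"jaw":0.3},{"translation":[-2.3,0,0],"angular":[0,0,0],"jaw":0.3},{"translation":[-2.3,0,0],"angular":[0,0,0],"jaw":0.6},{"translation":[-2.3,0,0],"angular":[0,0,0],"jaw":0.7}]'
```

```text
t: 16.45
ee_pos: [520.8, -84.1, 25.7]
orientation: [2.423, 1.997, 0.002]
ft_force: [-0.6, -0.3, 3.3]
width: 40.9
grasp_force: 30.0
t: 17.45
ee_pos: [519.5, -85.9, 24.4]
orientation: [-2.424, -1.998, 0.0]
ft_force: [-0.2, 0.3, -0.7]
width: 57.7
grasp_force: 0.0
```

```bash
python3 -m creep '[{"translation":[0,0,0],"angular":[0,0,0],"jaw":0.75},{"translation":[0,0,-30],"angular":[0,0,0],"jaw":0.75},{"translation":[-30,0,-70],"angular":[0,0,0],"jaw":0.75},{"translation":[-80,0,-90],"angular":[0,0,0],"jaw":0.75},{"translation":[-98,0,-90],"angular":[0,0,0],"jaw":0.75},{"translation":[-98,0,-90],"angular":[0,0,0],"jaw":0.75},{"translation":[-98,0,-90],"angular":[0,0,0],"jaw":0.75},{"translation":[-98,0,-90],"angular":[0,0,0],"jaw":0.75}]'; python3 -c "
from h import *
i=ctrl.camera_info('wrist');np.save('w7.npy',i)
cv2.imwrite('pics/w7.png',ctrl.get_image('wrist')[:,:,::-1])
a=cv2.imread('pics/w7.png')[0:220,180:480];cv2.imwrite('pics/w7c.png',cv2.resize(a,(800,587),interpolation=cv2.INTER_CUBIC))
togo([422,206,130],19)"
```

```text
t: 18.45
ee_pos: [500.7, -180.9, 113.8]
orientation: [-2.422, -1.999, 0.001]
ft_force: [-0.2, 0.8, -0.1]
width: 66.1
grasp_force: 0.0
shift [ 365.1 -150.8  -15.7] turn about tool z -0.522 q6 -0.18 q1 -0.37
shift [ 365.1 -150.8  -15.7] turn about tool z 2.619 q6 -0.18 q1 -0.37
```

View pics/w7c.png

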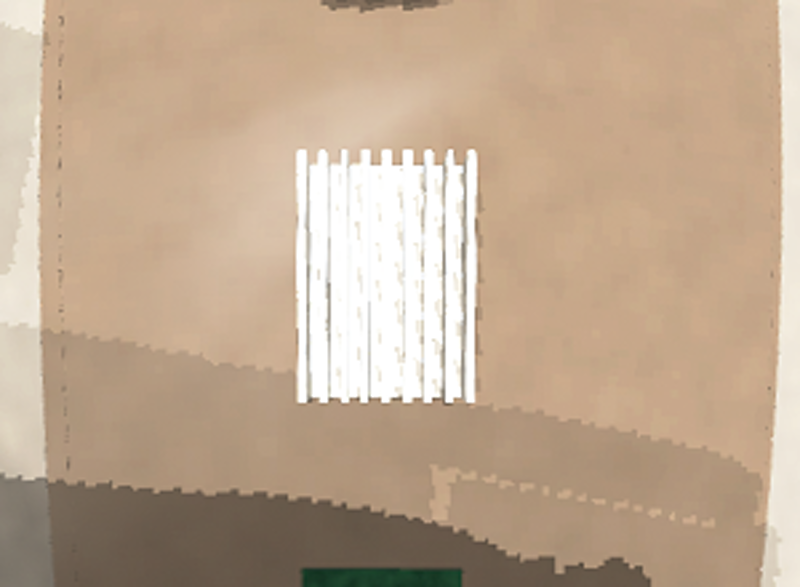

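```bash
python3 - <<'E'
from h import *
i=np.load('w7.npy',allow_pickle=True).item();f=lambda p,z:onz(i,(180+p[0]*.375,p[1]*.375),z,True)[:2]
u=np.array([.1908,.9816]);v=np.array([.9816,-.1908]);uv=lambda q:np.array([q@u,q@v]).round(1)
S=np.array([f(p,43) for p in [(297,149),(478,149),(475,402),(297,402)]]);e=S[0]+S[1]-S[2]-S[3]
print("hs",uv(S.mean(0)),np.degrees(np.arctan2(e[1],e[0])),np.hypot(*e)/2,"board edge",uv(f((382,569),5)))
E
python3 -m creep '[{"translation":[50,-21,-15],"angular":[0,0,-0.08],"jaw":0.75},{"translation":[100,-42,-15],"angular":[0,0,-0.16],"jaw":0.75},{"translation":[150,-63,-15],"angular":[0,0,-0.24],"jaw":0.75},{"translation":[205,-85,-15],"angular":[0,0,-0.32],"jaw":0.75},{"translation":[260,-108,-15],"angular":[0,0,-0.4],"jaw":0.75},{"translation":[315,-130,-10],"angular":[0,0,-0.48],"jaw":0.75},{"translation":[365,-151,0],"angular":[0,0,-0.53],"jaw":0.75},{"translation":[365,-151,10],"angular":[0,0,-0.53],"jaw":0.75}]'; python3 -c "
from h import *
i=ctrl.camera_info('wrist');np.save('w8.npy',i)
cv2.imwrite('pics/w8.png',ctrl.get_image('wrist')[:,:,::-1])
print(ctrl.look_for('wrist','strip_mid'),ctrl.look_for('wrist','relay_mid'))"
```

```text
hs [ 13.6 527.6] 78.82279868157701 60.09076595426401 board edge [-66.  526.7]
t: 19.5
ee_pos: [421.5, 208.6, 104.4]
orientation: [1.808, 2.569, 0.001]
ft_force: [-0.5, -0.5, -0.5]
width: 66.0
grasp_force: 0.0
[{'rect': [307.8, 177.3, 330.6, 300.8], 'score': 0.74}] [{'rect': [546.3, 304.2, 575.4, 338.4], 'score': 0.68}]
```

View pics/w8.png

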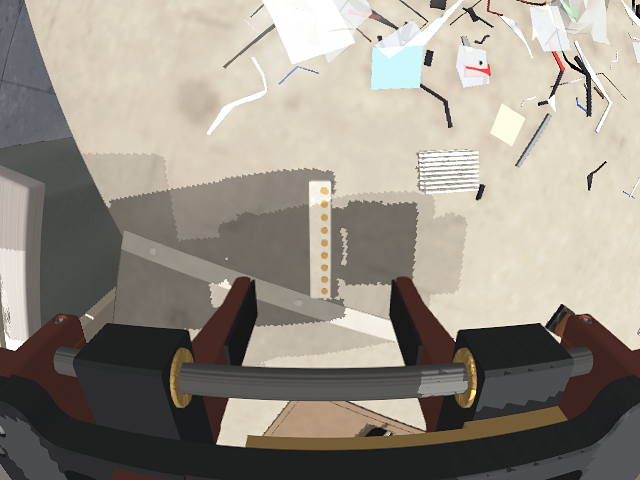

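The strip is straight below the gripper, corners (309,181), (331,181), (330,298) and (310,298).

Run:
```python
from h import *
i=np.load('w8.npy',allow_pickle=True).item();f=lambda p,z:onz(i,p,z,True)[:2]
P=np.array([f(p,14) for p in [(309,181),(331,181),(330,298),(310,298)]]);e=P[0]+P[1]-P[2]-P[3];a=np.degrees(np.arctan2(e[1],e[0]))
print(P.round(1),P.mean(0),a,np.hypot(*e)/2)
togo([*P.mean(0),2.5],a-90)
```

```text
[[398.5 246.1]
 [412.7 251.2]
 [442.5 168. ]
 [428.3 162.9]] [420.49621534 207.04857299] 109.67289292797463 88.33943021176744
shift [ 2.700e+00 -1.000e-01  1.015e+02] turn about tool z -0.005 q6 0.09 q1 0.43
shift [ 2.700e+00 -1.000e-01  1.015e+02] turn about tool z 3.137 q6 0.09 q1 0.43
```

```bash
python3 -m creep '[{"translation":[1,0,45],"angular":[0,0,0],"jaw":0.6},{"translation":[1,0,80],"angular":[0,0,0],"jaw":0.5},{"translation":[1,0,98],"angular":[0,0,0],"jaw":0.5},{"translation":[1,0,101],"angular":[0,0,0],"jaw":0.5},{"translation":[1,0,101],"angular":[0,0,0],"jaw":0.1},{"translation":[1,0,101],"angular":[0,0,0],"jaw":0.05},{"translation":[1,0,101],"angular":[0,0,0],"jaw":0.05},{"translation":[1,0,101],"angular":[0,0,0],"jaw":0.05}]'; python3 -m creep '[{"translation":[0,0,0],"angular":[0,0,0],"jaw":0.05},{"translation":[0,0,0],"angular":[0,0,0],"jaw":0.05},{"translation":[0,0,0],"angular":[0,0,0],"jaw":0.05},{"translation":[0,0,-20],"angular":[0,0,0],"jaw":0.05},{"translation":[0,0,-50],"angular":[0,0,0],"jaw":0.05},{"translation":[0,0,-70],"angular":[0,0,0],"jaw":0.05},{"translation":[0,0,-70],"angular":[0,0,0],"jaw":0.05},{"translation":[0,0,-70],"angular":[0,0,0],"jaw":0.05}]';  python3 -c "
from h import *
u=np.array([.1908,.9816]);v=np.array([.9816,-.1908])
t=13.5*u+(527.1-69)*v;print(t)
togo([*t,60],-11)"
```

```text
t: 20.65
ee_pos: [422.5, 206.0, 4.4]
orientation: [1.815, 2.563, 0.001]
ft_force: [-0.6, -1.8, 7.8]
width: 15.8
grasp_force: 30.0
t: 21.65
ee_pos: [421.7, 205.8, 73.2]
orientation: [-1.816, -2.563, 0.001]
ft_force: [0.2, 0.7, -1.3]
width: 15.6
grasp_force: 30.0
[452.24676 -74.15388]
shift [-274.2  -64.    13.3] turn about tool z 0.53 q6 0.09 q1 0.43
shift [-274.2  -64.    13.3] turn about tool z -2.612 q6 0.09 q1 0.43
```

```bash
python3 -m creep '[{"translation":[-50,-12,0],"angular":[0,0,0.1],"jaw":0.05},{"translation":[-105,-24,0],"angular":[0,0,0.2],"jaw":0.05},{"translation":[-160,-37,0],"angular":[0,0,0.3],"jaw":0.05},{"translation":[-215,-50,0],"angular":[0,0,0.4],"jaw":0.05},{"translation":[-260,-61,0],"angular":[0,0,0.53],"jaw":0.05},{"translation":[-274,-64,15],"angular":[0,0,0.53],"jaw":0.05},{"translation":[-274,-64,30],"angular":[0,0,0.53],"jaw":0.05},{"translation":[-274,-64,30],"angular":[0,0,0.53],"jaw":0.05}]';python3 -c "
from h import *
i=ctrl.camera_info('wrist');np.save('w9.npy',i)
cv2.imwrite('pics/w9.png',ctrl.get_image('wrist')[:,:,::-1])
togo([452.2,-74.2,7],-11)"
```

```text
t: 22.65
ee_pos: [450.7, -72.4, 41.7]
orientation: [-2.419, -1.998, 0.004]
ft_force: [-0.1, -0.4, 0.6]
width: 15.7
grasp_force: 30.0
shift [-1.6  1.3 35.4] turn about tool z 0.002 q6 0.0 q1 -0.19
shift [-1.6  1.3 35.4] turn about tool z -3.139 q6 0.0 q1 -0.19
```

View pics/w9.png

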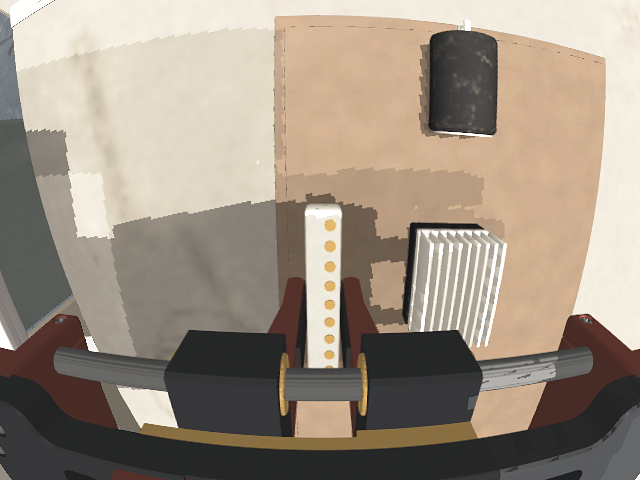

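The strip is held. Its nine screws run down column 330, the middle one at (330,305), the far end is at rows 205–218, and the sides are at columns 304 and 342.

Run:
```python
from h import *
i=np.load('w9.npy',allow_pickle=True).item();f=lambda p,z:onz(i,p,z,True)[:2]
u=np.array([.1908,.9816]);v=np.array([.9816,-.1908]);uv=lambda q:np.array([q@u,q@v]).round(1)
for n,p,z in [("end bottom",(323,205),38),("end top",(323,217),52),("L",(304,225),52),("R",(342,225),52),("scr1",(330,225),52),("mid",(330,305),52),("scr9",(330,368),52),("hs fin far L",(416,232),43),("hs farR",(506,243),43),("hs base farleft",(413,225),17)]:
  print(n,uv(f(p,z)))
s,p,M=tool();print("tcp",uv(p[:2]),p[2])
j=np.load('w8.npy',allow_pickle=True).item()
m=onz(j,(324,245),14,True)[:2];print(m)
print("z of mid screw needs second view; hs target u13.5, strip v", 527.1-69)
```

```text
end bottom [ 60.2 456.7]
end top [ 58.1 456.8]
L [ 54.6 448.8]
R [ 54.7 464.8]
scr1 [ 54.7 459.8]
mid [ 16.8 460.1]
scr9 [-19.6 460.6]
hs fin far L [ 49.1 499.5]
hs farR [ 43.8 547.2]
hs base farleft [ 45.3 504.4]
tcp [ 15.1 456.8] 42.449587534789295
[423.84516202 206.23242082]
z of mid screw needs second view; hs target u13.5, strip v 458.1
```

Run:
```python
from h import *
u=np.array([.1908,.9816]);v=np.array([.9816,-.1908]);uv=lambda q:np.array([q@u,q@v]).round(1)
for n,z,(x0,x1,y0,y1) in (("w9",52,(315,340,205,375)),("w8",14,(310,332,180,300))):
  i=np.load(n+'.npy',allow_pickle=True).item();im=cv2.imread(f'pics/{n}.png').astype(int)
  m=((im[:,:,2]-im[:,:,0])>60).astype(np.uint8);w=np.zeros_like(m);w[y0:y1,x0:x1]=m[y0:y1,x0:x1]
  k,_,st,c=cv2.connectedComponentsWithStats(w)
  print(n)
  for a,b in sorted(zip(c[1:].tolist(),st[1:,4]),key=lambda t:t[0][1]):
    if b>8: q=onz(i,a,z,True)[:2];print(np.round(a,1),b,uv(q) if n=="w9" else q.round(1))
```

```text
w9
[329.8 225. ] 107 [ 54.6 459.7]
[329.7 246. ] 103 [ 45.3 459.7]
[329.6 266.4] 95 [ 35.8 459.8]
[329.3 285.8] 92 [ 26.5 459.7]
[329.2 304.4] 86 [ 17.  459.8]
[329.3 322. ] 81 [  7.7 459.9]
[329.  338.8] 76 [ -1.8 459.8]
[328.8 354.6] 69 [-11.2 459.9]
[328.7 366.6] 13 [-18.7 459.9]
w8
[323.8 190.5] 46 [410.3 243.3]
[323.9 203.9] 41 [413.6 234.4]
[324. 217.] 43 [416.8 225.6]
[323.9 230.2] 40 [420.1 216.6]
[324.  242.8] 41 [423.3 207.8]
[324.  255.2] 35 [426.5 199. ]
[324.  267.5] 36 [429.7 189.9]
[324.  279.4] 36 [433. 181.]
[324.  290.7] 34 [436.1 172.2]
```

```bash
python3 -m creep '[{"translation":[-3.5,1.4,15],"angular":[0,0,0],"jaw":0.05},{"translation":[-3.5,1.4,30],"angular":[0,0,0],"jaw":0.05},{"translation":[-3.5,1.4,35],"angular":[0,0,0],"jaw":0.05},{"translation":[-3.5,1.4,36.7],"angular":[0,0,0],"jaw":0.05},{"translation":[-3.5,1.4,36.7],"angular":[0,0,0],"jaw":0.05},{"translation":[-3.5,1.4,36.7],"angular":[0,0,0],"jaw":0.3},{"translation":[-3.5,1.4,36.7],"angular":[0,0,0],"jaw":0.35},{"translation":[-3.5,1.4,36.7],"angular":[0,0,0],"jaw":0.35}]'; python3 -m creep '[{"translation":[0,0,-30],"angular":[0,0,0],"jaw":0.35},{"translation":[0,0,-80],"angular":[0,0,0],"jaw":0.35},{"translation":[0,0,-120],"angular":[0,0,0],"jaw":0.6},{"translation":[0,0,-120],"angular":[0,0,0],"jaw":0.6},{"translation":[50,0,-120],"angular":[0,0,0],"jaw":0.6},{"translation":[110,0,-120],"angular":[0,0,0],"jaw":0.6},{"translation":[170,0,-120],"angular":[0,0,0],"jaw":0.6},{"translation":[200,0,-120],"angular":[0,0,0],"jaw":0.6}]';python3 -c "
from h import *
togo([660,200,130],-25)
i=ctrl.camera_info('top');c=lambda u,v:(90+u*.525,160+v*.525)
cv2.imwrite('pics/top1.png',ctrl.get_image('top')[:,:,::-1])"
```

```text
t: 23.7
ee_pos: [453.3, -77.5, 6.9]
orientation: [2.424, 1.998, -0.0]
ft_force: [0.3, 0.4, 0.1]
width: 30.6
grasp_force: 0.0
t: 24.7
ee_pos: [491.1, 121.3, 125.6]
orientation: [-2.421, -2.0, 0.002]
ft_force: [0.3, 0.1, 0.5]
width: 52.5
grasp_force: 0.0
shift [109.2 151.   -4.6] turn about tool z 0.246 q6 0.41 q1 0.22
shift [109.2 151.   -4.6] turn about tool z -2.895 q6 0.41 q1 0.22
```

```bash
python3 -m creep '[{"translation":[33,46,0],"angular":[0,0,0],"jaw":0.6},{"translation":[66,92,0],"angular":[0,0,0],"jaw":0.6},{"translation":[95,130,0],"angular":[0,0,0],"jaw":0.6},{"translation":[107,150,10],"angular":[0,0,0],"jaw":0.6},{"translation":[107,150,20],"angular":[0,0,0],"jaw":0.6},{"translation":[107,150,20],"angular":[0,0,0],"jaw":0.6},{"translation":[107,150,20],"angular":[0,0,0],"jaw":0.6},{"translation":[107,150,20],"angular":[0,0,0],"jaw":0.6}]'; python3 -c "
from h import *
i=ctrl.camera_info('wrist');np.save('w10.npy',i)
im=ctrl.get_image('wrist')[:,:,::-1];cv2.imwrite('pics/w10.png',im)
d=ctrl.look_for('wrist','relay_mid');print(d);r=d[0]['rect']
x,y=int(r[0]+r[2])//2,int(r[1]+r[3])//2;x0=max(0,x-60);y0=max(0,y-60);print(x0,y0)
cv2.imwrite('pics/w10c.png',cv2.resize(im[y0:y0+120,x0:x0+160],(800,600),interpolation=cv2.INTER_CUBIC))"
```

```text
t: 25.75
ee_pos: [658.8, 194.9, 107.6]
orientation: [2.424, 1.998, 0.001]
ft_force: [-0.5, 0.2, 0.5]
width: 52.7
grasp_force: 0.0
[{'rect': [311.1, 200.7, 339.5, 246.8], 'score': 0.59}]
265 163
```

View pics/w10c.png

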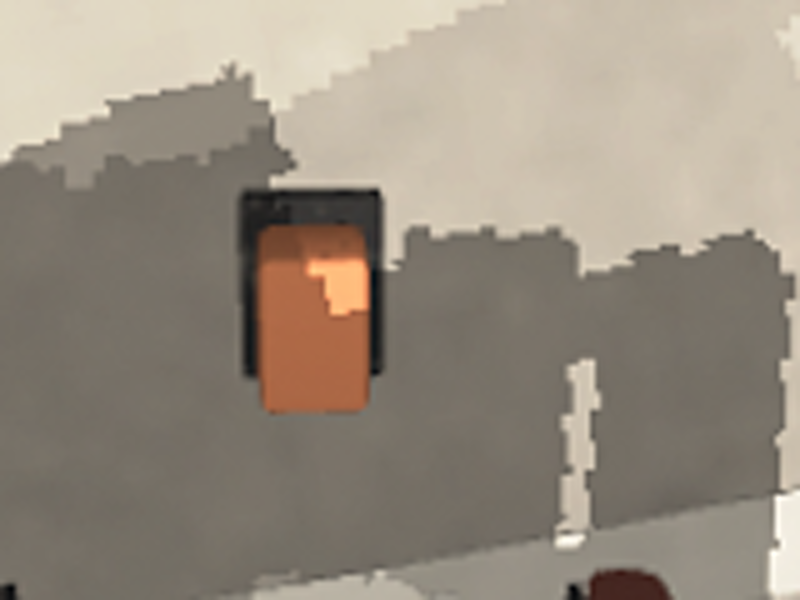

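The relay stands upright and already in line with the tool. The foot is at x 312.6–341.6, y 200.6–238 px, and the orange top face at x 316.6–339, y 215.4–245.4 px.

Run:
```python
from h import *
i=np.load('w10.npy',allow_pickle=True).item();f=lambda p,z:onz(i,p,z,True)[:2]
for n,z,(a,b,c,d) in (("foot8",8,(312.6,341.6,200.6,238)),("foot4",4,(312.6,341.6,200.6,238)),("top",39,(316.6,339,215.4,245.4))):
  P=np.array([f(p,z) for p in [(a,c),(b,c),(b,d),(a,d)]]);print(n,P.mean(0).round(1),np.hypot(*(P[0]-P[1])),np.hypot(*(P[1]-P[2])))
it=ctrl.camera_info("top"); print(tri([ray(i,(328,228),True),ray(it,(90+154*.525,160+53*.525))]))
togo([*P.mean(0),3],-11)
```

```text
foot8 [665.1 207.7] 20.797525408810888 28.108133571466492
foot4 [664.9 206.6] 21.11586395122362 28.538372366476874
top [665.3 208.3] 14.299231073753234 20.18909272008525
[665.0210773  207.02708392  28.02929203]
shift [ 14.1   3.5 104.7] turn about tool z -0.0 q6 0.46 q1 0.27
shift [ 14.1   3.5 104.7] turn about tool z 3.141 q6 0.46 q1 0.27
```

```bash
python3 -m creep '[{"translation":[13.5,3.5,10],"angular":[0,0,0],"jaw":0.6},{"translation":[13.5,3.5,50],"angular":[0,0,0],"jaw":0.6},{"translation":[13.5,3.5,85],"angular":[0,0,0],"jaw":0.6},{"translation":[13.5,3.5,101],"angular":[0,0,0],"jaw":0.6},{"translation":[13.5,3.5,103.5],"angular":[0,0,0],"jaw":0.6},{"translation":[13.5,3.5,103.5],"angular":[0,0,0],"jaw":0.1},{"translation":[13.5,3.5,103.5],"angular":[0,0,0],"jaw":0.1},{"translation":[13.5,3.5,103.5],"angular":[0,0,0],"jaw":0.1}]'; python3 -m creep '[{"translation":[0,0,0],"angular":[0,0,0],"jaw":0.1},{"translation":[0,0,0],"angular":[0,0,0],"jaw":0.1},{"translation":[0,0,0],"angular":[0,0,0],"jaw":0.1},{"translation":[0,0,-20],"angular":[0,0,0],"jaw":0.1},{"translation":[0,0,-60],"angular":[0,0,0],"jaw":0.1},{"translation":[0,0,-70],"angular":[0,0,0],"jaw":0.1},{"translation":[0,0,-70],"angular":[0,0,0],"jaw":0.1},{"translation":[0,0,-70],"angular":[0,0,0],"jaw":0.1}]';  python3 -c "
from h import *
u=np.array([.1908,.9816]);v=np.array([.9816,-.1908])
t=123*u+(526.9+68.5)*v;print(t)
togo([*t,60],-11)"
```

```text
t: 26.85
ee_pos: [665.8, 208.0, 4.6]
orientation: [2.424, 1.998, 0.003]
ft_force: [-0.7, 0.3, -0.0]
width: 26.2
grasp_force: 0.0
t: 27.85
ee_pos: [664.2, 207.5, 72.3]
orientation: [-2.424, -1.998, 0.003]
ft_force: [-0.2, -0.5, -0.3]
width: 21.0
grasp_force: 30.0
[607.91304   7.13448]
shift [-207.4  -17.    12.5] turn about tool z -0.0 q6 0.48 q1 0.29
shift [-207.4  -17.    12.5] turn about tool z 3.142 q6 0.48 q1 0.29
```

```bash
python3 -m creep '[{"translation":[-50,-4,0],"angular":[0,0,0],"jaw":0.1},{"translation":[-105,-8,0],"angular":[0,0,0],"jaw":0.1},{"translation":[-160,-13,0],"angular":[0,0,0],"jaw":0.1},{"translation":[-195,-16,0],"angular":[0,0,0],"jaw":0.1},{"translation":[-207,-17,15],"angular":[0,0,0],"jaw":0.1},{"translation":[-207,-17,40],"angular":[0,0,0],"jaw":0.1},{"translation":[-207,-17,45],"angular":[0,0,0],"jaw":0.1},{"translation":[-207,-17,45],"angular":[0,0,0],"jaw":0.1}]'; python3 -c "
from h import *
togo([607.9,7.1,7],-11);togo([607.9,7.1,7],-11)"
```

```text
t: 28.85
ee_pos: [608.5, 8.5, 27.5]
orientation: [-2.422, -1.999, 0.002]
ft_force: [-0.3, -0.2, -0.4]
width: 20.6
grasp_force: 30.0
shift [-1.5 -0.3 20.5] turn about tool z 0.001 q6 0.19 q1 -0.01
shift [-1.5 -0.3 20.5] turn about tool z -3.141 q6 0.19 q1 -0.01
shift [-1.5 -0.3 20.5] turn about tool z 0.001 q6 0.19 q1 -0.01
shift [-1.5 -0.3 20.5] turn about tool z -3.141 q6 0.19 q1 -0.01
```

```bash
python3 -m creep '[{"translation":[-1,0,10],"angular":[0,0,0],"jaw":0.1},{"translation":[-1,0,19],"angular":[0,0,0],"jaw":0.1},{"translation":[-1,0,21.7],"angular":[0,0,0],"jaw":0.1},{"translation":[-1,0,21.7],"angular":[0,0,0],"jaw":0.1},{"translation":[-1,0,21.7],"angular":[0,0,0],"jaw":0.35},{"translation":[-1,0,21.7],"angular":[0,0,0],"jaw":0.4},{"translation":[-1,0,21.7],"angular":[0,0,0],"jaw":0.4},{"translation":[-1,0,0],"angular":[0,0,0],"jaw":0.4}]'; python3 -m creep '[{"translation":[0,0,-55],"angular":[0,0,0],"jaw":0.4},{"translation":[0,0,-110],"angular":[0,0,0],"jaw":0.6},{"translation":[-30,-30,-150],"angular":[0,0,0],"jaw":1},{"translation":[-60,-55,-180],"angular":[0,0,0],"jaw":1},{"translation":[-80,-74,-195],"angular":[0,0,0],"jaw":1},{"translation":[-80,-74,-195],"angular":[0,0,0],"jaw":1},{"translation":[-80,-74,-195],"angular":[0,0,0],"jaw":1},{"translation":[-80,-74,-195],"angular":[0,0,0],"jaw":1}]';python3 -c "
from h import *
i=ctrl.camera_info('wrist');np.save('w11.npy',i)
im=ctrl.get_image('wrist')[:,:,::-1];cv2.imwrite('pics/w11.png',im)
cv2.imwrite('pics/w11c.png',cv2.resize(im[85:285,220:450],(690,600),interpolation=cv2.INTER_CUBIC))"
```

```text
t: 29.85
ee_pos: [607.3, 6.8, 27.7]
orientation: [-2.422, -1.997, 0.004]
ft_force: [-0.3, -0.0, -0.4]
width: 35.0
grasp_force: 0.0
t: 30.85
ee_pos: [521.2, -57.0, 223.0]
orientation: [-2.423, -1.999, 0.001]
ft_force: [-0.9, -0.4, 0.7]
width: 88.0
grasp_force: 0.0
```

View pics/w11c.png

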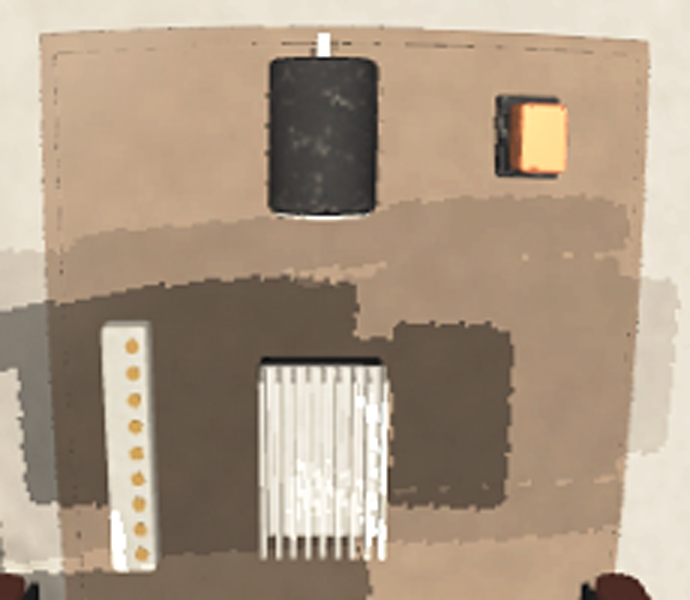

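Everything is in place in this view. In the crop the can is at x 269–377, y 57–217, and the relay foot's left edge is at x=496, y 95–178. The strip's middle screw is at (137,453), and the fin tops are at x 259–386, y 366–558. The converter's far edge is at row 358.

Run:
```python
from h import *
i=np.load('w11.npy',allow_pickle=True).item()
u=np.array([.1908,.9816]);v=np.array([.9816,-.1908])
def uv(p,z): q=onz(i,(220+p[0]/3,85+p[1]/3),z,True)[:2]; return np.array([q@u,q@v]).round(1)
for n,p,z in [("can L",(269,137),21),("can R",(377,137),21),("can far",(323,58),21),("can near",(323,217),21),("lead tip",(323,33),21),
("relay foot left",(496,137),3),("relay foot far",(505,95),5),("relay foot near",(505,178),5),("relay top far L",(514,102),42),("relay top near R",(567,174),42),
("strip farL",(101,327),17),("strip farR",(150,325),17),("strip nearR",(157,570),17),("strip nearL",(112,570),17),("scr1",(131,346),17),("scr5",(137,453),17),("scr9",(142,554),17),
("hs far L",(259,366),43),("hs farR",(386,366),43),("hs nearR",(385,558),43),("hs nearL",(261,558),43),("conv farL",(261,358),17),("conv farR",(382,358),17)]: print(n,uv(p,z))
```

```text
can L [119.6 510.1]
can R [119.8 544.9]
can far [145.4 527.4]
can near [ 93.4 527.6]
lead tip [153.6 527.4]
relay foot left [120.5 586.7]
relay foot far [135.1 589.2]
relay foot near [106.5 589.8]
relay top far L [132.  585.6]
relay top near R [110.2 602.9]
strip farL [ 56.5 452.7]
strip farR [ 57.  469.6]
strip nearR [-32.2 468.5]
strip nearL [-32.4 452. ]
scr1 [ 49.8 462.8]
scr5 [ 11.9 463.4]
scr9 [-26.  463.4]
hs far L [ 48.5 507.4]
hs farR [ 48.6 547.3]
hs nearR [-16.4 548.5]
hs nearL [-16.5 507.3]
conv farL [ 45.5 507. ]
conv farR [ 45.6 547.8]
```

```bash
python3 -c "
from workcell import ctrl
print(ctrl.close_job())"
```

```text
the job is handed in; nothing more can be done
None
```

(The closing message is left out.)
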